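# Snap the cover onto the sloping control tray

### The job

Take the blue cover plate by its black grip and lay it, grip outward, over the four snap standoffs of the sloping grey control tray. Then press it down evenly, never badly askew, until all four red tongues have clicked out over it and it sits fully home, and let go of it. Do not shift the toy car, bit case, sanding block or tape measure.

Things in the scene. Friction and masses are not known exactly. Their poses are not given: they have to be found in the camera images.
- cover: Loose blue plastic cover plate, 110 (x) x 180 (y) x 6 mm, 0.2 kg, at first flat on the bench, grip upward. Origin: centre of its underside; z: out of its upper face. Four square through holes, 16 x 16 mm, centred at x = +-37, y = +-68 mm; turned half round it fits as well. With the cover home its origin and z axis are the tray's.
- cover_grip (a point): Grasp point on the cover's black grip rib, which stands on the middle of the upper face: 16 mm wide (cover x), 60 mm long (cover y), from the upper face (6 mm above the underside) to 38 mm above the underside. This point: its middle, 26 mm above the underside.
- cover_end_a (a point): Point on the cover's upper face, midway between the two holes of one short end (cover x = 0, y = -68 mm, z = 6 mm): free flat place to push.
- cover_end_b (a point): Same at the other short end (cover x = 0, y = +68 mm, z = 6 mm).
- tray: Open grey control tray, 122 x 192 mm, fixed on a steel-legged stand, its face sloping 30 degrees, low edge to the robot. Origin: middle of the four standoffs at the height of their white shoulders, 108 mm over the bench; z: square out of the sloping face, leaning 30 degrees to the robot; x: up the slope, away from the robot; y: along the long side, to the left. Standoffs at x = +-37, y = +-68 mm.
- pin_tip0 (a point): Tip of the snap standoff at tray x = -37, y = -68 mm. All four alike: a shoulder 24 mm across on which the cover's underside finally rests (tray z = 0), a 14 mm wide pin that tapers from 14 mm above the shoulder to a 5 mm tip 30 mm above it, and on the pin's outer (+-y) side a sprung red tongue. A cover merely laid on rests about 14 to 18 mm above the shoulders.
- latch0 (a joint): Red snap tongue of the standoff at tray x = -37, y = -68 mm. Its flank widens downward to 11 mm from the pin's axis at 7.5 mm above the shoulder. 0 = sprung out (before, and again after clicking over the cover's upper face); the hole presses it in to 0.002-0.006 m on the way. Takes roughly 4 to 10 N of push on the cover per tongue.
- latch1 (a joint): Red snap tongue of the standoff at tray x = -37, y = 68 mm. Its flank widens downward to 11 mm from the pin's axis at 7.5 mm above the shoulder. 0 = sprung out (before, and again after clicking over the cover's upper face); the hole presses it in to 0.002-0.006 m on the way. Takes roughly 4 to 10 N of push on the cover per tongue.
- latch2 (a joint): Red snap tongue of the standoff at tray x = 37, y = -68 mm. Its flank widens downward to 11 mm from the pin's axis at 7.5 mm above the shoulder. 0 = sprung out (before, and again after clicking over the cover's upper face); the hole presses it in to 0.002-0.006 m on the way. Takes roughly 4 to 10 N of push on the cover per tongue.
- latch3 (a joint): Red snap tongue of the standoff at tray x = 37, y = 68 mm. Its flank widens downward to 11 mm from the pin's axis at 7.5 mm above the shoulder. 0 = sprung out (before, and again after clicking over the cover's upper face); the hole presses it in to 0.002-0.006 m on the way. Takes roughly 4 to 10 N of push on the cover per tongue.
- toy_car_b: Bystander: small wooden toy car, 62x144x61 mm, standing left of the stand, nearer the robot; origin under its centre.
- bit_case: Bystander: red and black bit case, 66x120x30 mm, lying at the back left; origin under its centre.
- sand_block: Bystander: black sanding block, 66x111x30 mm, lying at the left; origin under its centre.
- tape_measure: Bystander: yellow tape measure, 34x82x64 mm, at the right; origin under its centre.

How it is judged (in metres and radians):
On the way:
1. the cover lies over the four standoffs, a pin tip in every hole (centred within 6 mm, parallel to the tray within 0.15 rad, underside at most 24 mm above the shoulders) (x of cover in the frame of tray between -0.006 and 0.006 m and y of cover in the frame of tray between -0.006 and 0.006 m and z of cover in the frame of tray between -0.003 and 0.024 m and angle between the z axis of cover and the z axis of tray, either way round below 0.15 rad and angle between cover's own z axis and vertical below 1 rad), for 0.1 s.
At the end, for the whole second after the job is handed in: The cover is home on the tray, grip outward: underside within 2.5 mm of the shoulders at its centre, centred within 4 mm, parallel to the tray within 0.03 rad (1.7 degrees), all four tongues sprung out again (each within 1.2 mm of its rest), and the cover at rest (x of cover in the frame of tray between -0.004 and 0.004 m and y of cover in the frame of tray between -0.004 and 0.004 m and z of cover in the frame of tray between -0.003 and 0.0025 m and angle between the z axis of cover and the z axis of tray, either way round below 0.03 rad and angle between cover's own z axis and vertical below 1 rad and value of joint each of latch0, latch1, latch2, latch3 below 0.0012 m and linear speed of cover below 0.02 m/s); the robot touches nothing.
It fails at once if the cover is forced down badly askew (over 0.2 rad, 11 degrees, out of parallel with the tray while its middle is within 20 mm of its seat) (distance between cover and tray below 0.02 m and angle between the z axis of cover and the z axis of tray, either way round above 0.2 rad).
It fails at once if the toy car is shifted by more than 25 mm (distance of toy_car_b from where it was at the start of the episode above 0.025 m).
It fails at once if the bit case is shifted by more than 25 mm (distance of bit_case from where it was at the start of the episode above 0.025 m).
It fails at once if the sanding block is shifted by more than 25 mm (distance of sand_block from where it was at the start of the episode above 0.025 m).
It fails at once if the tape measure is shifted by more than 25 mm (distance of tape_measure from where it was at the start of the episode above 0.025 m).
It also fails if it takes over 58 s, if anything falls off the work surface, if the arm or the gripper's body presses on something with over 40 N, if the wrist force passes 120 N, or if a joint passes its speed limit or range.

### The arm

A 6-joint arm with a two-finger parallel gripper is mounted at the origin on a cart in front of the work surface, level with it; the furniture and walls round the work are solid. World frame = base frame: x ahead of the robot, y to its left, z up, the work surface at z = 0. Lengths are in mm, angles in degrees, forces in N, time in s.
With the tool pointing down it reaches from about 350 to 850 mm from the base axis. Payload 8.1 kg.
Tool frame: the origin (TCP) lies at the very end of the fingers, on their centre line; the grasp point (between the pads) lies 19 mm behind it; z points along the fingers, y is the direction in which the jaws open and shut (so a half turn about z gives the same grasp; the last joint's range is limited). The gripper opens to 85 mm and grips with 20 to 120 N. Pads are 22 mm wide; open, the fingers measure 114 mm over their backs; the gripper's body (76 mm by 85 mm) begins 54 mm behind the grasp point. The pads swing forward as they close: fully open they stand 13 mm farther back than shut.
Start: joints at [-77.659, 7.471, 85.268, -0, 87.261, -4.893], TCP at [177.791, -573.058, 231.292] pointing down, gripper open.
Joint ranges: [-169.43, 169.43], [-51.17, 129.36], [1.28, 143.12], [-76.62, 256.62], [0, 156.53], [-152.29, 152.29]. Speed limits (degrees/s): [136.94, 136.94, 159.86, 180, 180, 180].

### API

Orientations are given as [roll, pitch, yaw] about the fixed x, y, z axes, in that order (R = Rz(yaw) Ry(pitch) Rx(roll)).
In Python, from bench import r, eyes gives the robot as it stands. The module is installed in compiled form; this text tells all that it offers.
- The arm moves only by the tool play_rows, never from a script. Its argument "deltas" is a list of rows, each a list of 3 entries, a list of its own where there are three numbers: the shift along the tool's x, y, z in m, then the turn, a rotation vector about the tool's x, y, z in rad, then the closure, from 0 (fully open) to 1 (shut). A call has 1 to 8 rows; each row shifts and turns the pose as measured when the row begins, along the tool's axes as they then stand; what a row does not reach is not made up. A row lasts 1/8 s, in which the tool goes at most 62.5 mm and 10.7 degrees, less where a joint would pass 70% of its speed; a pose out of reach is approached as far as the arm can. A call with a gripper value outside its range is refused whole. The fingers move at their own pace and stop on an object; "force" is the grip in N (left out, the last holds). Time passes only in rows, so rows that do not move let the fingers close. It gives the time, the measured TCP pose, the force and the opening at its end, in the units of the state.
- r.sense(): the state, without advancing time (a new reading comes with each control period).
- eyes.snapshot(name): name is "scene" or "top"; returns the picture (420x560x3 uint8, red, green, blue); there is no depth.
- eyes.get_calibration(name): a dict with "mtx" (3x3 intrinsics, pixels), "D" ([k1, k2, p1, p2, k3] as OpenCV has them; the pictures are not rectified), "R" (3x3) and "t" (3): a world point X has camera coordinates R X + t. Camera axes: x right, y down, z forward; pixel columns grow to the right and rows downward; lengths in mm; the calibration is good to about 2 mm. A picture is of the moment at which its call begins. get_calibration takes no time and is no camera call.
- r.hand_in(): hands the job in, once; it reports no verdict.
The state is a dict: "time": time; "joint_pos": joint angles; "qd": joint speeds; "joint_efforts": joint torques, N m; "tool_pos": TCP position; "tcp_rot": TCP orientation; "ft_force": force on the tool from outside, world axes, zero at the start; "wrist_torque": the same for the moment, N m; "finger_gap": finger opening in mm.
Only numpy, scipy, OpenCV 4.12 (cv2) and the standard library are available. Lean on these libraries where they do the work, as an engineer would, in place of code of your own. Each camera call takes 0.05 s, during which the arm holds its last target. There are 200 camera calls.

## Working session

There is one attempt and no reset: what is moved stays moved. The work goes in short steps, Python scripts to look and compute and a tool call to move; the robot and the scene stay as the last step left them, time stands still between calls to the robot, and variables do not carry over. Pictures are saved under pics/ and viewed, about 8 in all and at most 12, crops included, and the job is handed in when it is done.

Besides the shell and the picture viewer there is one more tool, called after "Emit:" as name(argument=value, ...) on one line, values as JSON. play_rows: Moves the arm, as the interface text tells. Its arguments: {"type":"object","properties":{"deltas":{"type":"array"},"force":{"type":"number"}},"required":["deltas"]}

```bash
mkdir -p pics
python3 - <<'E'
from bench import r, eyes
import cv2, numpy as np
print(r.sense())
for n in ("scene","top"):
    im=eyes.snapshot(n); cv2.imwrite(f"pics/{n}0.png",im[:,:,::-1]); print(n,eyes.get_calibration(n))
E
```

```text
{'time': 0.0, 'joint_pos': array([-7.76591402e+01,  7.51608582e+00,  8.53283684e+01,  9.43658277e-04,
        8.72606153e+01, -4.89338119e+00]), 'qd': array([ 0.16463345,  0.06055392, -0.02178325,  0.0583388 , -0.00165491,
       -0.07887147]), 'joint_efforts': array([ 2.94930120e-03, -5.69394386e+01, -5.00550377e+01, -4.98607756e-05,
        1.45115741e-02, -4.99521559e-05]), 'tool_pos': array([ 177.67607694, -572.52723638,  230.24295689]), 'tcp_rot': array([-1.79895394e+02, -9.90167886e-03,  1.72341860e+01]), 'ft_force': array([ 0.22319814,  0.40115018, -0.20788766]), 'wrist_torque': array([-0.01719812,  0.00493742, -0.02742374]), 'finger_gap': 85.30783919056658}
scene {'mtx': array([[417.6264956 ,   0.        , 279.00247091],
       [  0.        , 417.6264956 , 212.24769335],
       [  0.        ,   0.        ,   1.        ]]), 'D': array([-0.01870699,  0.        ,  0.        ,  0.        ,  0.        ]), 'R': array([[ 0.68096228, -0.73228534,  0.00696759],
       [-0.2819757 , -0.27097021, -0.92036126],
       [ 0.67585507,  0.62476661, -0.39100717]]), 't': array([-430.02254475,  251.54357786, 1172.06220037])}
top {'mtx': array([[465.16309163,   0.        , 275.16520221],
       [  0.        , 465.16309163, 210.88092777],
       [  0.        ,   0.        ,   1.        ]]), 'D': array([0.0316952, 0.       , 0.       , 0.       , 0.       ]), 'R': array([[-0.00113239, -0.99991009, -0.01336162],
       [-0.99930316,  0.00163   , -0.03728989],
       [ 0.03730831,  0.01331009, -0.99921516]]), 't': array([ -37.55736724,  557.23509003, 1389.96517473])}
```

View pics/scene0.png

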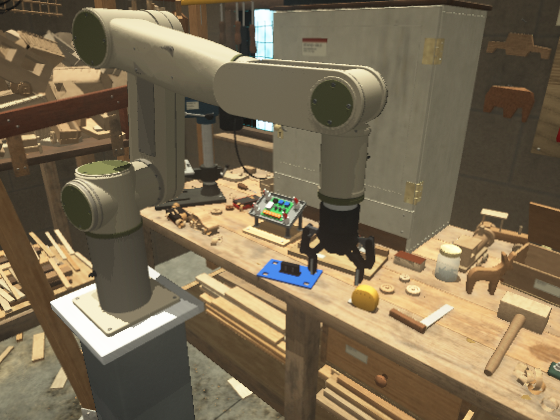

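View pics/top0.png

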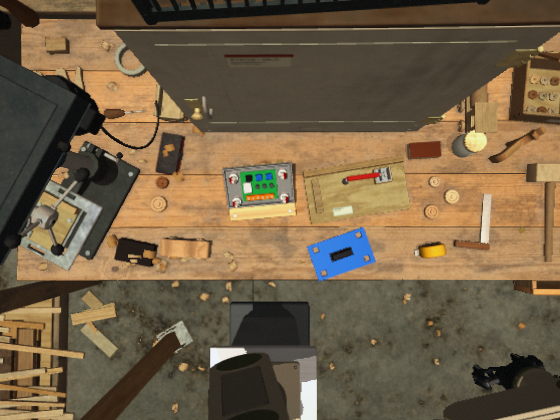

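The scene view shows the cover near (290,272) and the tray near (280,210). In the top view the cover is near (341,253) and the tray near (261,190). Next I'll measure by colour and view enlarged crops.

```bash
cat > h.py <<'E'
import cv2, numpy as np
from bench import r, eyes
from scipy.spatial.transform import Rotation as Ro
C={n:eyes.get_calibration(n) for n in("scene","top")}
def ray(n,p):
    c=C[n]; u=cv2.undistortPoints(np.array(p,float).reshape(-1,1,2),c["mtx"],c["D"]).reshape(-1,2)
    d=np.c_[u,np.ones(len(u))]@c["R"]; return -c["R"].T@c["t"], d/np.linalg.norm(d,axis=1)[:,None]
def onplane(n,p,z):
    o,d=ray(n,p); return o+d*((z-o[2])/d[:,2])[:,None]
def tri(ps,pt):
    o1,d1=ray("scene",ps);o2,d2=ray("top",pt);out=[]
    for a,b in zip(d1,d2):
        s=np.linalg.lstsq(np.c_[a,-b],o2-o1,rcond=None)[0]; A=o1+s[0]*a;B=o2+s[1]*b
        out.append(np.r_[(A+B)/2,np.linalg.norm(A-B)])
    return np.array(out)
def proj(n,X):
    c=C[n]; return cv2.projectPoints(np.array(X,float).reshape(-1,1,3),cv2.Rodrigues(c["R"])[0],c["t"],c["mtx"],c["D"])[0].reshape(-1,2)
def crop(im,x,y,w,h,k): return cv2.resize(im[y:y+h,x:x+w,::-1],None,fx=k,fy=k,interpolation=cv2.INTER_CUBIC)
def blue(im):
    hsv=cv2.cvtColor(im,cv2.COLOR_RGB2HSV); m=cv2.inRange(hsv,(100,150,70),(125,255,255))
    return m
E
python3 - <<'E'
from h import *
S=eyes.snapshot("scene");T=eyes.snapshot("top")
a=crop(T,215,150,90,75,4.4);b=crop(T,296,220,90,75,4.4);c=crop(S,236,182,80,66,4.9);d=crop(S,250,245,80,55,4.9)
cv=np.zeros((600,800,3),np.uint8)
for im,(x,y) in((a,(0,0)),(b,(400,0)),(c,(0,300 if 0 else 332)),(d,(400,332))):
    h=min(im.shape[0],600-y);w=min(im.shape[1],400);cv[y:y+h,x:x+w]=im[:h,:w]
cv2.imwrite("pics/c1.png",cv)
for n,im in(("top",T),("scene",S)):
    m=blue(im); k,l,st,ce=cv2.connectedComponentsWithStats(m)
    i=1+np.argmax(st[1:,4]); mm=(l==i).astype(np.uint8); print(n,st[i],ce[i])
    cs,hi=cv2.findContours(mm,cv2.RETR_CCOMP,cv2.CHAIN_APPROX_NONE)
    for q,hh in zip(cs,hi[0]):
        M=cv2.moments(q); 
        if M["m00"]<2: continue
        p=(M["m10"]/M["m00"],M["m01"]/M["m00"]); print(hh[3]>=0,M["m00"],np.round(p,1),onplane(n,[p],6).round(1))
    q=max(cs,key=cv2.contourArea); bx=cv2.boxPoints(cv2.minAreaRect(q)); 
    ap=cv2.approxPolyDP(cv2.convexHull(q),4,True).reshape(-1,2); print("hull",ap.tolist(),onplane(n,ap,6).round(0).tolist())
    if n=="top": print(cv2.minAreaRect(q),onplane(n,bx,6).round(1).tolist())
E
```

```text
top [ 308  228   67   53 1831] [340.82577826 253.67613326]
False 2054.5 [340.8 253.7] [[ 428.5 -235.1    6. ]]
True 44.0 [323.2 272.7] [[ 371.8 -182.     6. ]]
True 45.5 [366.2 257.8] [[ 416.3 -310.7    6. ]]
True 201.0 [340.7 253.8] [[ 428.3 -234.8    6. ]]
True 45.0 [315.1 249.5] [[ 441.1 -158.3    6. ]]
True 44.0 [357.9 234.6] [[ 485.8 -286.5    6. ]]
hull [[362, 228], [374, 261], [319, 280], [308, 247]] [[505.0, -299.0, 6.0], [407.0, -334.0, 6.0], [350.0, -169.0, 6.0], [449.0, -137.0, 6.0]]
((340.77532958984375, 253.8221435546875), (36.386962890625, 59.667484283447266), 70.64100646972656) [[449.9, -132.7, 6.0], [509.2, -301.8, 6.0], [406.5, -336.8, 6.0], [347.3, -168.3, 6.0]]
scene [258 260  64  28 738] [289.58672087 274.44173442]
False 699.5 [289.  274.5] [[ 417.2 -241.9    6. ]]
True 24.5 [305.8 283.5] [[ 413.4 -312.7    6. ]]
True 21.5 [265.2 273.6] [[ 369.6 -184.4    6. ]]
True 18.0 [274.9 262.8] [[ 439.4 -160.     6. ]]
hull [[258, 275], [271, 260], [321, 271], [311, 287]] [[348.0, -174.0, 6.0], [444.0, -138.0, 6.0], [503.0, -301.0, 6.0], [410.0, -336.0, 6.0]]
```

View pics/c1.png

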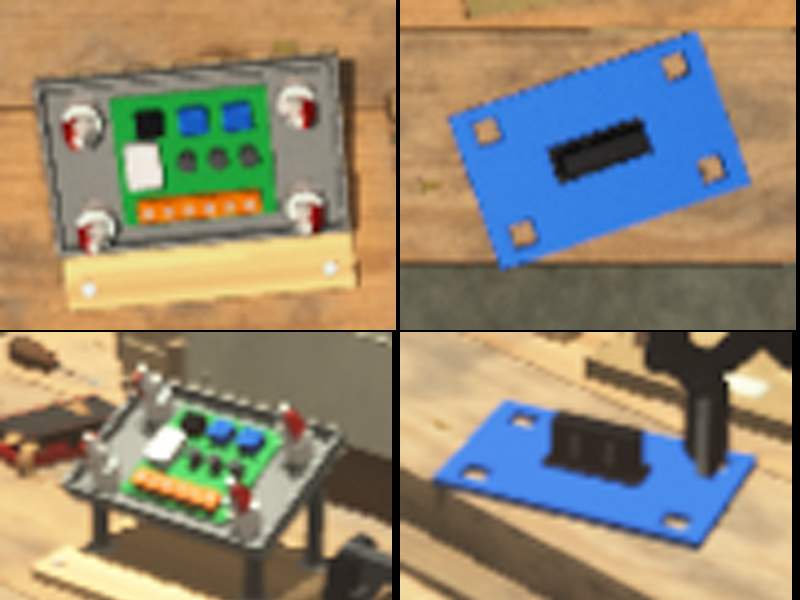

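The crops show the cover with four holes, the grip up, and the tray's four white and red standoffs. The cover's holes agree to 3 mm in both views: centre (428,-235), yaw 19.2°, spacing 136 x 73 mm. Next I'll zoom on the standoffs.

Run:
```python
from h import *
S=eyes.snapshot("scene");T=eyes.snapshot("top")
tp=[(284.5,198.2),(236.8,202.3),(282.5,173.9),(233.3,178.9)]
sp=[(285.6,214),(256.4,208),(296.8,203),(267.6,196)]
rows=[]
for n,im,P in(("top",T,tp),("scene",S,sp)):
    t=[]
    for i,(x,y) in enumerate(P):
        x0,y0=int(x)-10,int(y)-10
        hsv=cv2.cvtColor(im,cv2.COLOR_RGB2HSV)[y0:y0+20,x0:x0+20].astype(int)
        m=(hsv[...,1]>150)&((hsv[...,0]<6)|(hsv[...,0]>172))&(hsv[...,2]>70)
        w=(hsv[...,1]<60)&(hsv[...,2]>175)
        for k,q in(("red",m),("white",w),("both",m|w)):
            yy,xx=np.nonzero(q); print(n,i,k,len(xx),(xx.mean()+x0).round(1) if len(xx) else '',(yy.mean()+y0).round(1) if len(xx) else '', end=' | ')
        print(x0,y0)
        t.append(crop(im,x0,y0,20,20,10))
    rows.append(np.hstack(t))
cv2.imwrite("pics/c2.png",np.vstack(rows))
```

```text
top 0 red 13 286.7 199.3 | top 0 white 43 283.1 197.0 | top 0 both 56 283.9 197.5 | 274 188
top 1 red 9 233.6 203.8 | top 1 white 42 237.1 200.1 | top 1 both 51 236.5 200.7 | 226 192
top 2 red 13 284.7 175.2 | top 2 white 45 281.0 172.7 | top 2 both 58 281.8 173.3 | 272 163
top 3 red 9 230.2 179.8 | top 3 white 39 233.2 176.9 | top 3 both 48 232.7 177.5 | 223 168
scene 0 red 10 284.9 215.0 | scene 0 white 79 288.8 215.7 | scene 0 both 89 288.4 215.7 | 275 204
scene 1 red 17 248.6 205.6 | scene 1 white 82 260.5 206.7 | scene 1 both 99 258.4 206.5 | 246 198
scene 2 red 11 295.6 200.0 | scene 2 white 33 294.0 207.0 | scene 2 both 44 294.4 205.3 | 286 193
scene 3 red 0   | scene 3 white 81 266.5 200.5 | scene 3 both 81 266.5 200.5 | 257 186
```

View pics/c2.png

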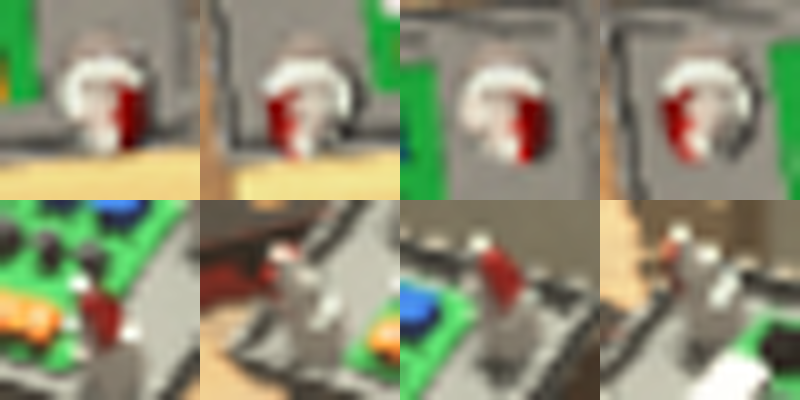

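The tiles show shoulder rings and white tips. In the top view the tips are near (283.5,201.3), (236,205.5), (281,177.3) and (232.5,182). In the scene view they are near (282.5,212), (254,202.5), (293.7,196.8) and (264.5,189).

Run:
```python
from h import *
from scipy.optimize import least_squares
tt=np.array([(283.5,201.3),(236,205.5),(281,177.3),(232.5,182)]);st=np.array([(282.5,212),(254,202.5),(293.7,196.8),(264.5,189)])
rg=np.array([(283.9,196.9),(236.2,200.9),(281.9,171.9),(233.1,176.6)])
print(tri(st,tt).round(1))
B=np.array([(-37,-68,0),(-37,68,0),(37,-68,0),(37,68,0)],float)
def pose(p): return Ro.from_euler("z",p[3],degrees=True)*Ro.from_euler("y",-p[4],degrees=True)
def res(p,ti=None):
    q=p if len(p)==5 else np.r_[p,30]
    A=pose(q).apply(B+[0,0,30])+q[:3];G=pose(q).apply(B)+q[:3]
    return np.r_[(proj("top",A)-tt).ravel(),(proj("scene",A)-st).ravel(),(proj("top",G)-rg).ravel()]
for x0 in ([600,0,108,5],[600,0,108,5,30]):
    s=least_squares(res,x0,loss="soft_l1"); print(s.x.round(2)); print(res(s.x).reshape(3,4,2).round(1).tolist())
f=lambda p:res([p[0],p[1],108,p[2]]); s=least_squares(f,[600,0,5],loss="soft_l1"); print(s.x.round(2))
```

```text
[[ 5.801e+02 -6.320e+01  1.151e+02  6.000e-01]
 [ 5.682e+02  6.920e+01  1.182e+02  1.000e-01]
 [ 6.439e+02 -5.740e+01  1.536e+02  3.300e+00]
 [ 6.302e+02  7.530e+01  1.539e+02  2.000e-01]]
[620.73   6.8  109.19   4.97]
[[[0.7, 0.0], [-0.4, 0.1], [1.2, -0.3], [-0.3, -0.6]], [[0.2, -0.2], [-0.3, 0.3], [-0.1, 0.2], [0.2, -0.1]], [[-0.2, -0.3], [-0.2, -0.1], [-0.2, 0.7], [-0.3, 0.4]]]
[620.81   6.79 109.33   4.96  30.38]
[[[0.7, 0.0], [-0.4, 0.1], [1.2, -0.2], [-0.3, -0.5]], [[0.2, -0.2], [-0.3, 0.4], [-0.1, 0.1], [0.2, -0.1]], [[-0.2, -0.4], [-0.2, -0.1], [-0.2, 0.7], [-0.3, 0.4]]]
[620.91   6.95   4.97]
```

```bash
cat >> h.py <<'E'
def cur():
    s=r.sense(); return np.array(s["tool_pos"]),Ro.from_euler("xyz",s["tcp_rot"],degrees=True),s
def plan(p1,R1,n,clo,p0=None,R0=None):
    p,R,s=cur()
    if p0 is not None: p,R=p0,R0
    w=(R.inv()*R1).as_rotvec()/n; out=[]
    for k in range(n):
        Rk=R*Ro.from_rotvec(w*k); out.append([(Rk.inv().apply(np.array(p1)-p)/n/1000).round(4).tolist(),w.round(3).tolist(),clo])
    print(n,"rows; err",(p1-p).round(1),np.degrees(np.linalg.norm(w)*n).round(2),"deg; F",s["ft_force"].round(1),"gap",round(s["finger_gap"],1),"t",s["time"]); print(out)
TO=np.array([620.8,6.9,108.]);TR=Ro.from_euler("ZY",[5,-30],degrees=True)
TT=TR*Ro.from_euler("ZX",[90,180],degrees=True)   # tool frame over tray: z=-tray z, y=+tray x
def down(y): return Ro.from_euler("xyz",[180,0,y],degrees=True)
E
python3 -c "
from h import *
print(TT.as_matrix().round(2)); plan([428,-235,130],down(109.2),10,0)"
```

```text
[[-0.09  0.86  0.5 ]
 [ 1.    0.08  0.04]
 [ 0.    0.5  -0.87]]
10 rows; err [ 250.3  337.9 -100.9] 91.97 deg; F [-0.8 -0.7 -0.3] gap 85.8 t 0.3
[[[0.0339, -0.0249, 0.0101], [-0.0, -0.0, -0.161], 0], [[0.0374, -0.0191, 0.0101], [-0.0, -0.0, -0.161], 0], [[0.04, -0.0129, 0.0101], [-0.0, -0.0, -0.161], 0], [[0.0416, -0.0063, 0.0101], [-0.0, -0.0, -0.161], 0], [[0.042, 0.0004, 0.0101], [-0.0, -0.0, -0.161], 0], [[0.0414, 0.0071, 0.0101], [-0.0, -0.0, -0.161], 0], [[0.0398, 0.0136, 0.0101], [-0.0, -0.0, -0.161], 0], [[0.0371, 0.0198, 0.0101], [-0.0, -0.0, -0.161], 0], [[0.0334, 0.0255, 0.0101], [-0.0, -0.0, -0.161], 0], [[0.0289, 0.0305, 0.0101], [-0.0, -0.0, -0.161], 0]]
```

Emit:
play_rows(deltas=[[[0.034,-0.025,0.008],[0,0,-0.161],0],[[0.037,-0.019,0.008],[0,0,-0.161],0],[[0.04,-0.013,0.008],[0,0,-0.161],0],[[0.042,-0.006,0.01],[0,0,-0.161],0],[[0.042,0,0.01],[0,0,-0.161],0],[[0.041,0.007,0.01],[0,0,-0.161],0],[[0.04,0.014,0.01],[0,0,-0.161],0],[[0.037,0.02,0.01],[0,0,-0.161],0]])

```text
time: 1.3
tool_pos: [377.3, -294.0, 155.5]
tcp_rot: [179.9, 0.2, 93.1]
ft_force: [0.0, -0.2, -0.1]
finger_gap: 85.9
```

```bash
python3 -c "
from h import *
print(cur()[:2][0],cur()[2]['tcp_rot'],cur()[2]['joint_pos'].round(1)); plan([428,-235,80],down(109.2),6,0)"
```

```text
[ 377.25736739 -293.99955789  155.4935629 ] [1.79912282e+02 1.66400100e-01 9.30620748e+01] [-44.   -9.1 109.7  -0.   79.2 -47.1]
6 rows; err [ 50.7  59.  -75.5] 16.14 deg; F [ 0.  -0.2 -0.1] gap 85.9 t 1.3
[[[0.0094, 0.009, 0.0126], [0.0, 0.001, -0.047], 0], [[0.009, 0.0094, 0.0126], [0.0, 0.001, -0.047], 0], [[0.0085, 0.0098, 0.0126], [0.0, 0.001, -0.047], 0], [[0.008, 0.0102, 0.0126], [0.0, 0.001, -0.047], 0], [[0.0075, 0.0106, 0.0126], [0.0, 0.001, -0.047], 0], [[0.007, 0.0109, 0.0126], [0.0, 0.001, -0.047], 0]]
```

Emit:
play_rows(deltas=[[[0.009,0.009,0.008],[0,0.001,-0.047],0],[[0.009,0.009,0.01],[0,0.001,-0.047],0],[[0.009,0.01,0.013],[0,0.001,-0.047],0],[[0.008,0.01,0.013],[0,0.001,-0.047],0],[[0.008,0.011,0.013],[0,0.001,-0.047],0],[[0.007,0.011,0.013],[0,0.001,-0.047],0],[[0,0,0],[0,0,0],0]])

```text
time: 2.17
tool_pos: [430.0, -230.0, 79.6]
tcp_rot: [-180.0, -0.3, 110.1]
ft_force: [-0.1, 0.7, -0.7]
finger_gap: 85.5
```

```bash
python3 -c "
from h import *
plan([428,-235,9],down(109.2),8,0)
cv2.imwrite('pics/v.png',np.hstack([crop(eyes.snapshot('scene'),240,230,90,70,4.4),crop(eyes.snapshot('top'),296,215,90,70,4.4)]))"
```

```text
8 rows; err [ -2.   -5.  -70.6] 0.98 deg; F [-0.1  0.7 -0.7] gap 85.5 t 2.175
[[[-0.0005, -0.0004, 0.0088], [-0.0, -0.001, 0.002], 0], [[-0.0005, -0.0004, 0.0088], [-0.0, -0.001, 0.002], 0], [[-0.0005, -0.0004, 0.0088], [-0.0, -0.001, 0.002], 0], [[-0.0005, -0.0004, 0.0088], [-0.0, -0.001, 0.002], 0], [[-0.0005, -0.0004, 0.0088], [-0.0, -0.001, 0.002], 0], [[-0.0005, -0.0004, 0.0088], [-0.0, -0.001, 0.002], 0], [[-0.0005, -0.0004, 0.0088], [-0.0, -0.001, 0.002], 0], [[-0.0005, -0.0004, 0.0088], [-0.0, -0.001, 0.002], 0]]
```

View pics/v.png

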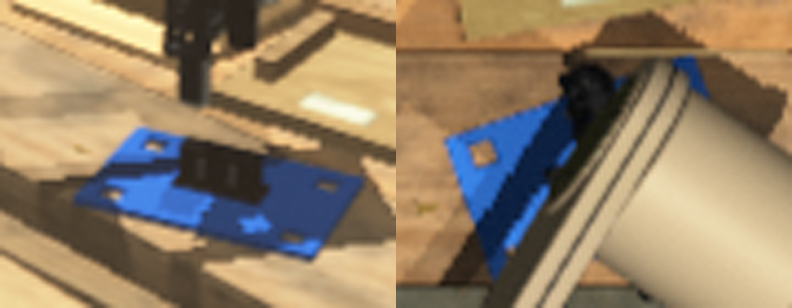

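The fingers stand open over the rib and the cover has not moved, so I'll go down and close.

Emit:
play_rows(deltas=[[[-0.003,-0.002,0.01],[0,-0.003,0.008],0],[[-0.002,-0.001,0.01],[0,0,0.008],0],[[0,0,0.01],[0,0,0],0],[[0,0,0.01],[0,0,0],0],[[0,0,0.01],[0,0,0],0],[[0,0,0.009],[0,0,0],0],[[0,0,0.006],[0,0,0],0],[[0,0,0],[0,0,0],0]])

```text
time: 3.28
tool_pos: [429.0, -238.6, 12.1]
tcp_rot: [179.9, 0.1, 108.9]
ft_force: [0.2, 0.1, -0.3]
finger_gap: 85.4
```

```bash
python3 -c "
from h import *
plan([428,-235,9],down(109.2),2,0)"
```

```text
2 rows; err [-1.   3.6 -3.1] 0.32 deg; F [ 0.2  0.1 -0.3] gap 85.4 t 3.275
[[[0.0019, 0.0001, 0.0016], [0.001, 0.001, -0.003], 0], [[0.0019, 0.0001, 0.0016], [0.001, 0.001, -0.003], 0]]
```

Emit:
play_rows(deltas=[[[0.002,0,0.001],[0,0,0],0],[[0.001,0,0.001],[0,0,0],0],[[0,0,0],[0,0,0],1],[[0,0,0],[0,0,0],1],[[0,0,0],[0,0,0],1],[[0,0,0],[0,0,0],1],[[0,0,0],[0,0,0],1],[[0,0,0],[0,0,0],1]], force=90)

```text
time: 4.28
tool_pos: [429.2, -236.3, 11.7]
tcp_rot: [179.8, 0.2, 108.9]
ft_force: [0.8, 0.5, -0.0]
finger_gap: 14.3
```

Emit:
play_rows(deltas=[[[0,0,0],[0,0,0],1],[[0,0,-0.003],[0,0,0],1],[[0,0,-0.01],[0,0,0],1],[[0,0,-0.015],[0,0,0],1],[[0,0,-0.015],[0,0,0],1],[[0,0,0],[0,0,0],1]])

```text
time: 5.03
tool_pos: [429.0, -236.2, 58.1]
tcp_rot: [179.8, 0.2, 108.9]
ft_force: [0.1, -0.6, -2.3]
finger_gap: 14.5
```

```bash
python3 -c "
from h import *
print(cur()[2])
cv2.imwrite('pics/v2.png',np.hstack([crop(eyes.snapshot('scene'),240,215,90,75,4.4),crop(eyes.snapshot('top'),296,215,90,75,4.4)]))"
```

```text
{'time': 5.025, 'joint_pos': array([-3.48412167e+01, -7.74075804e-01,  1.12759829e+02, -1.57179491e-03,
        6.77106076e+01, -5.37643199e+01]), 'qd': array([ 0.0189798 ,  0.34314493,  0.85113343, -0.07436767, -0.10119097,
       -0.0365378 ]), 'joint_efforts': array([ 5.24527312e-02, -4.51102567e+01, -4.55349791e+01,  3.47503883e-03,
        3.79798505e-01, -1.01825383e-04]), 'tool_pos': array([ 428.97818705, -236.23393052,   58.07147874]), 'tcp_rot': array([179.82169101,   0.24577409, 108.92331304]), 'ft_force': array([ 0.05544448, -0.60666367, -2.269343  ]), 'wrist_torque': array([0.01276128, 0.0445157 , 0.01833564]), 'finger_gap': 14.461980837654531}
```

View pics/v2.png

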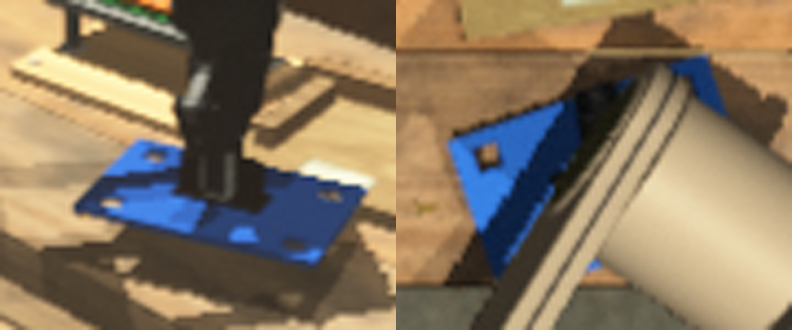

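The cover is held, with a gap of 14.4 mm and a weight of about 2 N. I'll raise it.

Emit:
play_rows(deltas=[[[0,0,-0.02],[0,0,0],1],[[0,0,-0.03],[0,0,0],1],[[0,0,-0.035],[0,0,0],1],[[0,0,-0.035],[0,0,0],1],[[0,0,-0.02],[0,0,0],1],[[0,0,-0.005],[0,0,0],1],[[0,0,0],[0,0,0],1]])

```text
time: 6.0
tool_pos: [424.5, -233.2, 199.2]
tcp_rot: [-179.7, -0.4, 108.9]
ft_force: [-0.1, 0.0, -2.3]
finger_gap: 14.4
```

```bash
python3 -c "
from h import *
plan(TO+TR.apply([0,-1.6,91.7]),TT,10,1)"
```

```text
10 rows; err [150.7 234.5 -11.8] 33.3 deg; F [-0.1  0.  -2.3] gap 14.4 t 6.0
[[[0.0173, 0.0219, 0.0012], [-0.053, -0.007, 0.024], 1], [[0.0178, 0.0214, 0.0022], [-0.053, -0.007, 0.024], 1], [[0.0183, 0.0208, 0.0032], [-0.053, -0.007, 0.024], 1], [[0.0188, 0.0202, 0.0041], [-0.053, -0.007, 0.024], 1], [[0.0193, 0.0195, 0.0051], [-0.053, -0.007, 0.024], 1], [[0.0198, 0.0187, 0.0059], [-0.053, -0.007, 0.024], 1], [[0.0203, 0.0179, 0.0067], [-0.053, -0.007, 0.024], 1], [[0.0208, 0.0171, 0.0075], [-0.053, -0.007, 0.024], 1], [[0.0212, 0.0161, 0.0083], [-0.053, -0.007, 0.024], 1], [[0.0216, 0.0152, 0.0089], [-0.053, -0.007, 0.024], 1]]
```

Emit:
play_rows(deltas=[[[0.017,0.022,0],[-0.053,-0.007,0.024],1],[[0.018,0.021,0.001],[-0.053,-0.007,0.024],1],[[0.018,0.021,0.002],[-0.053,-0.007,0.024],1],[[0.019,0.02,0.003],[-0.053,-0.007,0.024],1],[[0.019,0.02,0.004],[-0.053,-0.007,0.024],1],[[0.02,0.019,0.005],[-0.053,-0.007,0.024],1],[[0.02,0.018,0.006],[-0.053,-0.007,0.024],1],[[0.021,0.017,0.006],[-0.053,-0.007,0.024],1]])

```text
time: 7.0
tool_pos: [541.6, -40.1, 183.5]
tcp_rot: [156.3, -0.3, 97.0]
ft_force: [0.4, 0.9, -2.0]
finger_gap: 14.4
```

```bash
python3 -c "
from h import *
plan(TO+TR.apply([0,-1.6,91.7]),TT,4,1)"
```

```text
4 rows; err [33.7 41.4  3.9] 6.6 deg; F [ 0.4  0.9 -2. ] gap 14.4 t 7.0
[[[0.0093, 0.0092, 0.003], [-0.027, -0.005, 0.007], 1], [[0.0093, 0.009, 0.0032], [-0.027, -0.005, 0.007], 1], [[0.0094, 0.0089, 0.0034], [-0.027, -0.005, 0.007], 1], [[0.0095, 0.0087, 0.0036], [-0.027, -0.005, 0.007], 1]]
```

Emit:
play_rows(deltas=[[[0.009,0.009,0.003],[-0.027,-0.005,0.007],1],[[0.009,0.009,0.003],[-0.027,-0.005,0.007],1],[[0.009,0.009,0.003],[-0.027,-0.005,0.007],1],[[0.006,0.006,0.002],[-0.02,-0.003,0.005],1],[[0,0,0],[0,0,0],1],[[0,0,0],[0,0,0],1]])

```text
time: 7.75
tool_pos: [567.0, 0.4, 176.1]
tcp_rot: [151.2, -0.3, 95.3]
ft_force: [0.5, 0.0, -1.9]
finger_gap: 14.3
```

Run:
```python
from h import *
plan(TO+TR.apply([0,-1.6,91.7]),TT,2,1)
T=eyes.snapshot('top');S=eyes.snapshot('scene')
p,R,s=cur()
# predicted cover: underside origin at TCP + 11.7 z + 1.6 x
CO=p+R.apply([1.6,0,11.7]); CR=R*Ro.from_euler("ZX",[90,180],degrees=True).inv()
print("cover in tray",TR.inv().apply(CO-TO).round(1),np.degrees((TR.inv()*CR).as_rotvec()).round(2))
cor=CO+CR.apply([(x,y,6) for x in(-55,55) for y in(-90,90)]); hol=CO+CR.apply([(x,y,6) for x in(-37,37) for y in(-68,68)])
for n,im in(("top",T),("scene",S)):
    print(n,"pred corners",proj(n,cor).round(1).tolist()," holes",proj(n,hol).round(1).tolist())
    m=blue(im);cs,hi=cv2.findContours(m,cv2.RETR_CCOMP,cv2.CHAIN_APPROX_NONE)
    for q,hh in zip(cs,hi[0]):
        M=cv2.moments(q)
        if M["m00"]>8: print(hh[3]>=0,M["m00"],round(M["m10"]/M["m00"],1),round(M["m01"]/M["m00"],1))
cv2.imwrite('pics/v3.png',np.hstack([crop(S,225,160,90,75,4.4),crop(T,215,150,90,75,4.4)]))
```

```text
2 rows; err [ 8.3  0.9 11.3] 1.3 deg; F [ 0.5  0.  -1.9] gap 14.3 t 7.75
[[[0.0001, 0.0064, -0.003], [-0.011, -0.003, 0.001], 1], [[0.0001, 0.0064, -0.0029], [-0.011, -0.003, 0.001], 1]]
cover in tray [-12.8  -0.2  74.6] [0.35 1.22 0.07]
top pred corners [[294.2, 219.0], [228.2, 225.1], [291.3, 181.8], [222.7, 188.2]]  holes [[285.6, 213.9], [235.5, 218.5], [283.5, 188.9], [232.0, 193.7]]
False 1874.0 259.4 201.3
True 41.0 235.5 218.1
True 39.5 285.7 213.4
True 39.0 231.5 193.4
True 36.5 283.7 188.2
False 22.5 268.4 176.3
False 24.0 258.5 177.2
scene pred corners [[278.7, 210.5], [239.5, 198.3], [295.7, 188.3], [256.6, 177.9]]  holes [[276.5, 205.2], [246.9, 196.2], [287.9, 190.4], [258.4, 182.4]]
False 185.0 251.7 195.6
True 19.0 247.1 196.1
False 437.5 278.8 196.5
True 16.5 276.7 205.1
True 21.0 288.0 190.8
```

View pics/v3.png

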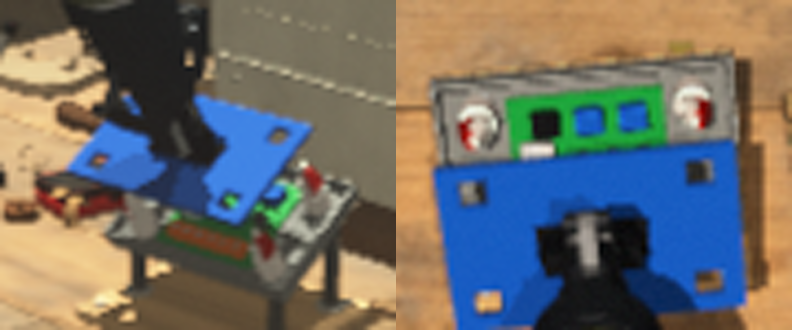

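The view shows the cover above and in front of the tray. Predicted hole positions match the seen ones within about 0.5 px in both cameras. I'll align it over the pins at a lower height.

Emit:
play_rows(deltas=[[[0,0.006,0.003],[-0.011,-0.003,0.001],1],[[0,0.006,0.008],[-0.011,-0.003,0.001],1],[[0,0,0.01],[0,0,0],1],[[0,0,0.005],[0,0,0],1],[[0,0,0],[0,0,0],1]])

```text
time: 8.48
tool_pos: [592.3, 1.8, 158.4]
tcp_rot: [149.9, -0.0, 94.9]
ft_force: [0.0, -0.7, -3.3]
finger_gap: 14.4
```

```bash
cat >> h.py <<'E'
def ct():
    p,R,s=cur(); CO=p+R.apply([1.6,0,11.7]); CR=R*Ro.from_euler("ZX",[90,180],degrees=True).inv()
    tz=TR.inv().apply(s["ft_force"]); w=(R.inv()*TT).as_rotvec()
    print("cover in tray",TR.inv().apply(CO-TO).round(1),np.degrees((TR.inv()*CR).as_rotvec()).round(2),"F tray",tz.round(1),"M tool",R.inv().apply(s["wrist_torque"]).round(2),"gap",round(s["finger_gap"],1),"fix rot",w.round(4),"t",s["time"])
E
python3 -c "
from h import *
ct()"
```

```text
cover in tray [ 0.3 -1.  46.3] [-0.05 -0.12 -0.09] F tray [-1.7 -0.7 -2.9] M tool [ 0.4  -0.01 -0.03] gap 14.4 fix rot [ 0.0021  0.0009 -0.0016] t 8.475
```

Emit:
play_rows(deltas=[[[0.001,0,0.005],[0.001,0,0],1],[[0,0,0.005],[0,0,0],1],[[0,0,0.002],[0,0,0],1],[[0,0,0],[0,0,0],1],[[0,0,0],[0,0,0],1]])

```text
time: 9.1
tool_pos: [598.6, 3.4, 147.4]
tcp_rot: [149.9, -0.0, 94.9]
ft_force: [0.3, -0.2, -2.4]
finger_gap: 14.3
```

Run:
```python
from h import *
ct()
T=eyes.snapshot('top');S=eyes.snapshot('scene')
cv2.imwrite('pics/v4.png',np.hstack([crop(S,238,175,70,58,5.7),crop(T,222,158,70,58,5.7)]))
```

```text
cover in tray [ 0.3  0.1 33.6] [-0.05 -0.06 -0.09] F tray [-0.9 -0.2 -2.2] M tool [ 0.47 -0.   -0.05] gap 14.3 fix rot [ 0.001   0.0009 -0.0015] t 9.1
```

View pics/v4.png

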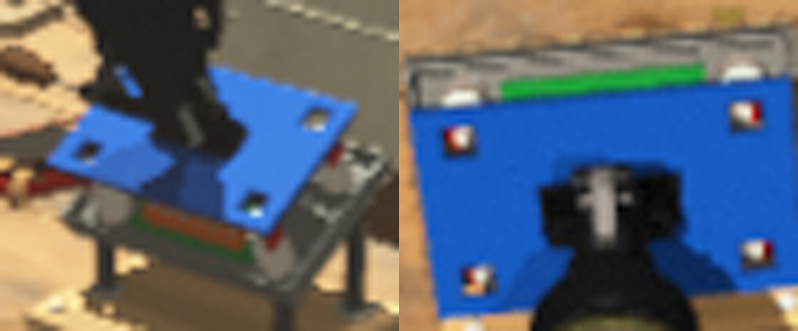

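Through each hole the top view shows white pin with red at the outer side, symmetric left and right. I'll ease it down while watching the force.

Emit:
play_rows(deltas=[[[0,0,0.003],[0,0,0],1],[[0,0,0.003],[0,0,0],1],[[0,0,0.002],[0,0,0],1],[[0,0,0],[0,0,0],1]])

```text
time: 9.7
tool_pos: [602.9, 3.8, 140.2]
tcp_rot: [149.9, 0.0, 94.9]
ft_force: [-0.5, -0.3, -1.8]
finger_gap: 14.7
```

```bash
python3 -c "
from h import *
ct()"
```

```text
cover in tray [ 0.4  0.  25.2] [-0.06 -0.07 -0.09] F tray [-1.3 -0.2 -1.3] M tool [ 0.44 -0.01  0.07] gap 14.7 fix rot [ 0.0013  0.001  -0.0016] t 9.7
```

Emit:
play_rows(deltas=[[[0,0,0.003],[0,0,0],1],[[0,0,0.003],[0,0,0],1],[[0,0,0.002],[0,0,0],1],[[0,0,0],[0,0,0],1]])

```text
time: 10.2
tool_pos: [607.1, 4.1, 132.7]
tcp_rot: [149.9, 0.0, 94.9]
ft_force: [-1.9, -1.3, -0.3]
finger_gap: 14.7
```

```bash
python3 -c "
from h import *
ct()"
```

```text
cover in tray [ 0.3 -0.  16.7] [-0.06 -0.05 -0.08] F tray [-1.9 -1.1  0.8] M tool [ 0.58 -0.03  0.  ] gap 14.7 fix rot [ 0.0009  0.001  -0.0015] t 10.2
```

Emit:
play_rows(deltas=[[[0,0,0.002],[0,0,0],1],[[0,0,0.002],[0,0,0],1],[[0,0,0],[0,0,0],1]])

```text
time: 10.58
tool_pos: [607.9, 4.1, 129.7]
tcp_rot: [150.1, 0.0, 94.9]
ft_force: [2.0, -0.4, -4.1]
finger_gap: 14.5
```

```bash
python3 -c "
from h import *
ct()"
```

```text
cover in tray [-0.5 -0.1 13.6] [-0.05  0.11 -0.05] F tray [-0.4 -0.6 -4.5] M tool [0.47 0.04 0.09] gap 14.5 fix rot [-0.0018  0.0008 -0.0009] t 10.575
```

Emit:
play_rows(deltas=[[[0,0,0.002],[-0.001,0,0],1],[[0,0,0.002],[0,0,0],1],[[0,0,0.002],[0,0,0],1],[[0,0,0],[0,0,0],1]])

```text
time: 11.08
tool_pos: [610.1, 4.3, 125.9]
tcp_rot: [150.2, 0.0, 95.0]
ft_force: [1.0, -0.1, -5.0]
finger_gap: 14.3
```

```bash
python3 -c "
from h import *
ct()"
```

```text
cover in tray [-0.5 -0.1  9.2] [-0.03  0.15 -0.01] F tray [-1.6 -0.2 -4.8] M tool [ 0.45 -0.03  0.06] gap 14.3 fix rot [-0.0027  0.0005 -0.0002] t 11.075
```

Emit:
play_rows(deltas=[[[0,0.0005,0.002],[-0.002,0,0],1],[[0,0,0.002],[0,0,0],1],[[0,0,0],[0,0,0],1]])

```text
time: 11.45
tool_pos: [611.9, 4.5, 122.7]
tcp_rot: [150.1, 0.0, 95.0]
ft_force: [0.6, -0.8, -3.4]
finger_gap: 14.5
```

```bash
python3 -c "
from h import *
ct()
T=eyes.snapshot('top');S=eyes.snapshot('scene');ct()
cv2.imwrite('pics/v5.png',np.hstack([crop(S,238,175,70,58,5.7),crop(T,222,158,70,58,5.7)]))"
```

```text
cover in tray [-0.5 -0.   5.6] [-0.01  0.13 -0.  ] F tray [-1.2 -0.8 -3.3] M tool [ 0.51 -0.01  0.02] gap 14.5 fix rot [-0.0022  0.0002 -0.    ] t 11.45
cover in tray [-0.6 -0.   5.6] [-0.01  0.13 -0.  ] F tray [-1.7 -0.2 -2.5] M tool [ 0.63 -0.03  0.01] gap 14.7 fix rot [-0.0022  0.0002 -0.    ] t 11.55
```

View pics/v5.png

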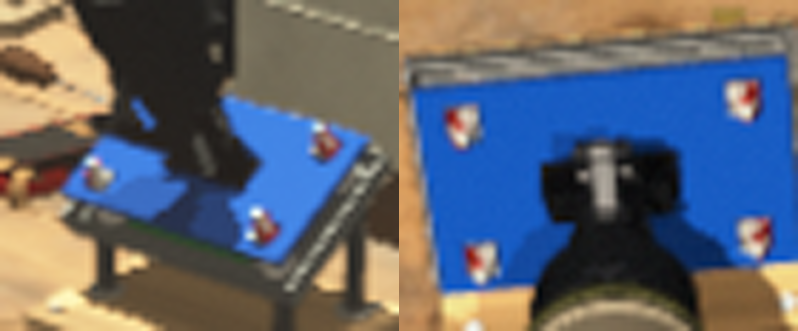

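The pins stand through all four holes, and the cover is parallel and evenly placed. I'll keep pressing.

Emit:
play_rows(deltas=[[[0,0.0005,0.002],[-0.002,0,0],1],[[0,0,0.002],[0,0,0],1],[[0,0,0.002],[0,0,0],1],[[0,0,0.001],[0,0,0],1]])

```text
time: 12.05
tool_pos: [614.2, 5.5, 118.6]
tcp_rot: [150.2, -0.0, 95.1]
ft_force: [-27.8, -0.7, 19.0]
finger_gap: 14.4
```

```bash
python3 -c "
from h import *
ct()"
```

```text
cover in tray [-0.6  0.8  0.8] [0.08 0.24 0.08] F tray [-14.5   1.7  30.4] M tool [ 2.13 -0.16  0.12] gap 14.4 fix rot [-0.0041 -0.0014  0.0015] t 12.05
```

Emit:
play_rows(deltas=[[[0,-0.001,0.002],[0,0,0],1],[[0,-0.0005,0.003],[0,0,0],1]])

```text
time: 12.3
tool_pos: [614.3, 5.5, 118.4]
tcp_rot: [150.3, 0.0, 95.2]
ft_force: [-76.7, -3.5, 62.7]
finger_gap: 14.6
```

```bash
python3 -c "
from h import *
ct()"
```

```text
cover in tray [-0.6  0.8  0.6] [0.11 0.34 0.21] F tray [-35.1   3.2  92.7] M tool [5.31 0.1  0.31] gap 14.6 fix rot [-0.0059 -0.0019  0.0036] t 12.3
```

Emit:
play_rows(deltas=[[[0,0,0],[0,0,0],1],[[0,0,0],[0,0,0],1]])

```text
time: 12.55
tool_pos: [613.8, 5.4, 119.1]
tcp_rot: [150.3, 0.0, 95.2]
ft_force: [1.2, 0.5, -5.6]
finger_gap: 14.5
```

```bash
python3 -c "
from h import *
ct()
T=eyes.snapshot('top');S=eyes.snapshot('scene');ct()
cv2.imwrite('pics/v6.png',np.hstack([crop(S,238,178,70,58,5.7),crop(T,222,158,70,58,5.7)]))"
```

```text
cover in tray [-0.7  0.7  1.4] [0.1  0.35 0.2 ] F tray [-1.7  0.4 -5.5] M tool [ 0.24 -0.02  0.15] gap 14.5 fix rot [-0.0061 -0.0018  0.0034] t 12.55
cover in tray [-0.7  0.8  1.3] [0.11 0.36 0.21] F tray [-2.8  0.8  0.7] M tool [ 0.52 -0.11  0.26] gap 14.4 fix rot [-0.0063 -0.0018  0.0036] t 12.65
```

View pics/v6.png

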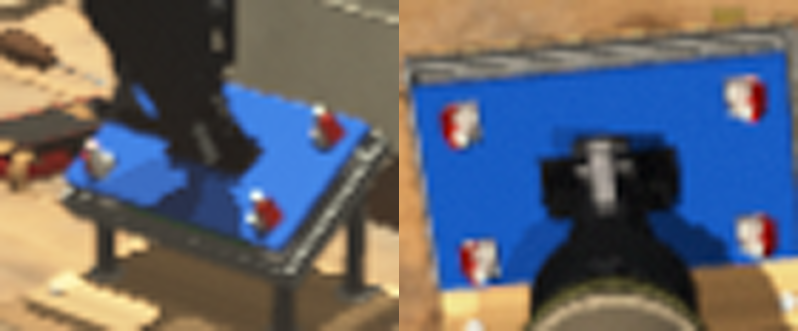

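All four red tongues now show wide outside the hole edges. I'll give a gentle tug to check the latching before releasing.

Emit:
play_rows(deltas=[[[0,0,-0.0015],[0,0,0],1],[[0,0,-0.001],[0,0,0],1]])

```text
time: 12.9
tool_pos: [613.2, 5.5, 119.3]
tcp_rot: [150.3, -0.0, 95.2]
ft_force: [18.6, 2.5, -19.6]
finger_gap: 14.4
```

```bash
python3 -c "
from h import *
ct()"
```

```text
cover in tray [-1.   0.8  2. ] [0.1  0.3  0.16] F tray [  6.4   0.8 -26.3] M tool [-1.18 -0.09  0.12] gap 14.4 fix rot [-0.0053 -0.0017  0.0028] t 12.9
```

The tongues hold against a 26 N pull. I'll press it back to the seat and open.

Emit:
play_rows(deltas=[[[0,0,0.0015],[0,0,0],1],[[0,0,0.002],[0,0,0],1],[[0,0,0.0015],[0,0,0],1],[[0,0,0.0005],[0,0,0],0],[[0,0,0],[0,0,0],0],[[0,0,0],[0,0,0],0],[[0,0,0],[0,0,0],0],[[0,0,0],[0,0,0],0]], force=60)

```text
time: 13.9
tool_pos: [616.4, 5.2, 120.7]
tcp_rot: [150.3, 0.1, 95.4]
ft_force: [0.5, -0.1, -0.0]
finger_gap: 85.4
```

```bash
python3 -c "
from h import *
ct()"
```

```text
cover in tray [2.4 0.3 1.5] [0.07 0.28 0.37] F tray [ 0.4 -0.1 -0.3] M tool [0.27 0.05 0.02] gap 85.4 fix rot [-0.0049 -0.0011  0.0065] t 13.9
```

Emit:
play_rows(deltas=[[[0,0,-0.01],[0,0,0],0],[[0,0,-0.02],[0,0,0],0],[[0,0,-0.04],[0,0,0],0],[[0,0,-0.05],[0,0,0],0],[[0,0,-0.05],[0,0,0],0],[[0,0,-0.04],[0,0,0],0],[[0,0,-0.02],[0,0,0],0],[[0,0,0],[0,0,0],0]])

```text
time: 14.9
tool_pos: [497.1, -5.2, 330.8]
tcp_rot: [150.1, 0.3, 95.4]
ft_force: [0.7, 0.6, 0.1]
finger_gap: 85.5
```

Run:
```python
from h import *
print(cur()[0].round(1),cur()[2]["ft_force"].round(1))
T=eyes.snapshot('top');S=eyes.snapshot('scene')
for n,im in(("top",T),("scene",S)):
    cor=TO+TR.apply([(x,y,6) for x in(-55,55) for y in(-90,90)]); print(n,"pred home corners",proj(n,cor).round(1).tolist())
    m=blue(im); q=max(cv2.findContours(m,cv2.RETR_EXTERNAL,cv2.CHAIN_APPROX_NONE)[0],key=cv2.contourArea)
    print("seen",cv2.approxPolyDP(cv2.convexHull(q),4,True).reshape(-1,2).tolist(), cv2.boxPoints(cv2.minAreaRect(q)).round(1).tolist())
    print("pred tongue tops",proj(n,TO+TR.apply([(x,np.sign(y)*77,7.5) for x in(-37,37) for y in(-68,68)])).round(1).tolist())
    hsv=cv2.cvtColor(im,cv2.COLOR_RGB2HSV); rd=((hsv[...,1]>150)&((hsv[...,0]<6)|(hsv[...,0]>172))&(hsv[...,2]>70)).astype(np.uint8)
    k,l,st,ce=cv2.connectedComponentsWithStats(rd)
    print([(st[i].tolist(),ce[i].round(1).tolist()) for i in range(1,k) if st[i,4]>3 and 225<ce[i][0]<310 and 165<ce[i][1]<225])
cv2.imwrite('pics/v7.png',np.hstack([crop(S,238,178,70,58,5.7),crop(T,222,158,70,58,5.7)]))
```

```text
[497.1  -5.2 330.8] [0.7 0.6 0.1]
top pred home corners [[292.0, 202.5], [229.0, 208.1], [289.3, 166.7], [223.8, 172.6]]
seen [[289, 168], [291, 202], [229, 207], [225, 173]] [[223.89999389648438, 173.10000610351562], [289.20001220703125, 167.39999389648438], [292.29998779296875, 202.89999389648438], [227.0, 208.60000610351562]]
pred tongue tops [[287.0, 197.5], [232.8, 202.3], [285.1, 173.4], [229.4, 178.4]]
[([284, 173, 2, 6, 11], [284.5, 175.3]), ([230, 178, 2, 4, 5], [230.2, 179.6]), ([286, 197, 2, 6, 9], [286.3, 199.3]), ([233, 202, 2, 4, 7], [233.6, 203.3])]
scene pred home corners [[287.0, 221.7], [248.8, 209.4], [302.9, 199.5], [264.9, 189.0]]
seen [[250, 208], [269, 191], [301, 200], [287, 221]] [[249.3000030517578, 210.3000030517578], [256.79998779296875, 186.0], [301.3999938964844, 199.6999969482422], [293.8999938964844, 224.0]]
pred tongue tops [[286.6, 216.8], [254.0, 206.5], [297.3, 202.0], [264.8, 192.7]]
[([294, 198, 4, 5, 10], [295.5, 200.0]), ([234, 203, 5, 6, 15], [236.1, 205.5]), ([243, 204, 7, 5, 20], [246.2, 206.4]), ([283, 214, 4, 4, 9], [284.8, 215.1])]
```

View pics/v7.png

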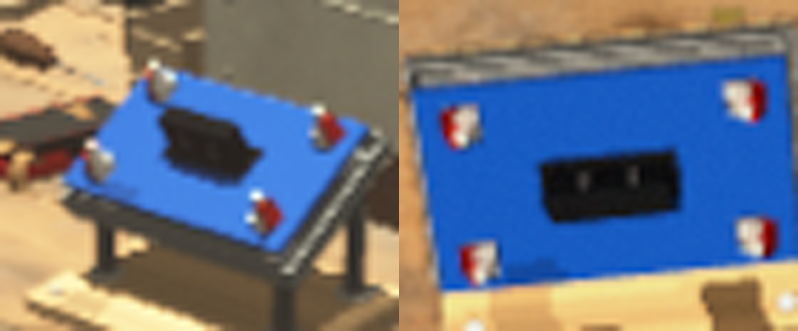

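The unobstructed view shows the cover seated with the grip out. Its corners lie within about 1–2 px of the predicted home pose, except the far-left one in the scene view (about 4–5 px off). The red tongue centroids are back within 0.5 px of their positions at the start. I'm handing in.

```bash
python3 -c "
from bench import r
print(r.hand_in(), r.sense()['time'])"
```

```text
the job is handed in; nothing more can be done
the job is handed in; nothing more can be done
```

The cover is on the tray, grip outward, with all four tongues clicked out over it. It was released, and I handed the job in just after 15 s of robot time. `hand_in` reports no verdict.

I took the cover by its grip, tilted it 30° to match the tray, lowered it over the four standoffs and pressed until it met a hard stop.

**Checks that agreed:**
- **Seating:** at the hard stop the tool put the cover 0.6 mm above the shoulders. It was within 1 mm of centre and tilted about 0.4°.
- **Latching:** a tug of about 26 N was held with only about 0.6 mm of movement. I then pressed the cover down again and let go.
- **Tongues:** after release all four showed in the top view within about 0.5 px of their positions at the start.
- **Clear of the work:** the arm was backed well away with almost no force on it.

**Checks that were less clean:**
- **Force at the stop:** it peaked at about 99 N in the readings I took, under the 120 N limit. About 35 N of that was sideways along the tray's slope, so my tray position was about 1 mm off in that direction. The fingers also sprang about 3 mm up the slope when they opened.
- **Corner positions:** the seen corners lay 1–2 px from the predicted home pose, except one at the far left of the scene view that was 4–5 px off. A standoff partly hides that corner.
- **Final height:** after release I had only the pictures, which cannot resolve the seating height to 1 mm.
- **Bystanders:** I did not measure their positions at the end. The planned path stayed clear of them, and I saw no unexpected contact force.

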